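# Count a set of castanet plates into the tray

### The job

Make up one set of castanets: the tray must end with exactly four of the double-domed castanet plates in it, each lying flat on its floor, domes up, none piled on another; count those it already holds and top it up from the board. The round lantern cap does not count: leave it standing where it is, whether on the board or in the tray. Leave the spare plates where they lie on the board, and do not disturb the lantern and the hammer.

Things in the scene. Friction and masses are not known exactly. Their poses are not given: they have to be found in the camera images.
- tray: low open tray of dark steel, fixed: outside 193 mm (x) by 378 mm (y), 20 mm high, walls 4 mm, floor top 4 mm above the bench. Origin at the middle of its underside; z up. Room for five things side by side along y, at y = -140, -70, 0, 70, 140 mm; at the start the places at -140 and 70 are taken, by two plates or by a plate and the cap. It may be left or right of the robot
- board: flat plywood board, fixed: 190 mm (x) by 370 mm (y), 4 mm thick, no rim. Origin at the middle of its underside; z up. At the start five things lie on it side by side at about y = -140, -70, 0, 70, 140 mm: plates, perhaps with the cap among them. It is on the other side from the tray
- plate0_center (a point): one of six identical bare-steel castanet plates, 146 mm long, 140 g: two round domed ends (50 mm across, 18 mm high, centres 48 mm either side of the middle) joined by a straight neck bar 18 mm wide (along y), 16 mm tall, free over 46 mm. This point is the neck's middle, 8 mm above its underside; x along the length, y across the neck, z up (domes up)
- plate1_center (a point): another castanet plate, the same as plate0. Names do not tell which plates lie in the tray
- plate2_center (a point): another castanet plate, the same as plate0. Each plate lies flat in the tray or on the board, roughly along that one's x, neighbours about 70 mm apart
- plate3_center (a point): another castanet plate, the same as plate0
- plate4_center (a point): another castanet plate, the same as plate0
- plate5_center (a point): another castanet plate, the same as plate0
- cap_center (a point): the only lantern cap: a round bare-steel dome, flange 66 mm across, 62 mm tall overall, about 160 g, with an upright knob 22 mm across on top. This point lies on its axis, 31 mm above its underside; z is up. It stands on the board or in the tray, and stays there
- hammer_grip (a point): bystander: a hammer lying on the bench beyond the work, roughly along y; a point on its handle
- lantern: bystander: a small finished lantern standing on the bench beyond the work, 80 mm square, 128 mm tall; origin at the middle of its underside
Not all that is in view belongs to the job. What is meant by the part that bears cap_center is not black, brown or orange, and is the smaller of those in its own colour.

How it is judged:
By the outcome, as a careful person would: the job done as asked, in the order asked, and still so for the second after the job is handed in, with the robot touching nothing.
It also fails if it takes over 58 s, if anything falls off the work surface, if the arm or the gripper's body presses on something with over 40 N, if the wrist force passes 120 N, or if a joint passes its speed limit or range.

### The arm

A 6-joint arm with a two-finger parallel gripper is mounted at the origin on the work surface. World frame = base frame: x ahead of the robot, y to its left, z up, the work surface at z = 0. Lengths are in m, angles in rad, forces in N, time in s.
With the tool pointing down it reaches from about 0.25 to 0.725 m from the base axis. Payload 4 kg.
Tool frame: the origin (TCP) lies at the very end of the fingers, on their centre line; the grasp point (between the pads) lies 19 mm behind it; y points along the fingers, z is the direction in which the jaws open and shut, and the axes are right-handed (so a half turn about y gives the same grasp; the last joint's range is limited). The gripper opens to 85 mm and grips with 20 to 120 N. Pads are 22 mm wide; open, the fingers measure 114 mm over their backs; the gripper's body (76 mm by 85 mm) begins 54 mm behind the grasp point. The pads swing forward as they close: fully open they stand 13 mm farther back than shut.
Start: joints at [1.317, 0.241, 0.005, 1.335, 0, 1.571], TCP at [0.126, 0.484, 0.231] pointing down, gripper open.
Joint ranges: [-2.72, 2.72], [-1.05, 1.87], [-1.09, 1.28], [-1.99, 2.15], [-1.42, 1.44], [-3.14, 3.14]. Speed limits (rad/s): [2.79, 2.79, 3.14, 3.14, 3.14, 3.14].

### API

Orientations are given as a unit quaternion [x, y, z, w].
In Python, from workcell import bot gives the robot as it stands. The module is installed in compiled form; this text tells all that it offers.
- The arm moves only by the tool move_arm, never from a script. Its argument "increments" is a list of rows, each an object with "grip": the closure, from 0 (fully open) to 1 (shut); "linear": the shift along the tool's x, y, z scaled (see below), a list of three; "twist": the turn about the tool's y scaled (see below). A call has exactly 5 rows; each row shifts and turns the pose as measured when the row begins, along the tool's axes as they then stand; what a row does not reach is not made up. The controller multiplies each number of a shift by 0.2 m and each number of a turn by 2 rad. A row lasts 1/10 s, in which the tool goes at most 50 mm and 8.59 degrees, less where a joint would pass 70% of its speed; a pose out of reach is approached as far as the arm can. A call with a number of a shift or a turn outside -1 to 1 is refused whole. A call with a gripper value outside its range is refused whole. The fingers move at their own pace and stop on an object; the grip force is fixed at half the most. Time passes only in rows, so rows that do not move let the fingers close, or fill a call up. It gives the time, the measured TCP pose, the force and the opening at its end, in the units of the state.
- bot.get_obs(): the state, without advancing time (a new reading comes with each control period).
- bot.camera(name): name is "scene" or "side" or "wrist"; returns (picture, depth): 420x560x3 uint8, blue, green, red; 420x560 float32, m along the optical axis (not along the pixel's ray), 0 where there is no reading.
- bot.camera_params(name): a dict with "camera_matrix" (3x3 intrinsics, pixels), "rvec" (rotation vector, rad) and "tvec" (3), from world to camera coordinates, as OpenCV has them; the wrist camera has in their place "T_tool_cam" (4x4, takes a point from camera to tool coordinates, whose origin is the TCP and whose axes are the tool frame's). Camera axes: x right, y down, z forward; pixel columns grow to the right and rows downward; lengths in m; the calibration is good to about 2 mm. A picture is of the moment at which its call begins: read the wrist's pose just before it. camera_params takes no time and is no camera call.
- bot.job_done(): hands the job in, once; it reports no verdict.
The state is a dict: "clock": time; "joint_pos": joint angles; "joint_vel": joint speeds; "tau": joint torques, N m; "eef_pos": TCP position; "tool_rot": TCP orientation; "ft_force": force on the tool from outside, world axes, zero at the start; "ft_torque": the same for the moment, N m; "grip_width": finger opening in m.
Only numpy, scipy, OpenCV 4.12 (cv2) and the standard library are available. Lean on these libraries where they do the work, as an engineer would, in place of code of your own. Each camera call takes 0.05 s, during which the arm holds its last target. There are 200 camera calls.

## Working session

There is one attempt and no reset: what is moved stays moved. The work goes in short steps, Python scripts to look and compute and a tool call to move; the robot and the scene stay as the last step left them, time stands still between calls to the robot, and variables do not carry over. Pictures are saved under pics/ and viewed, about 8 in all and at most 12, crops included, and the job is handed in when it is done.

Besides the shell and the picture viewer there is one more tool, called after ">>>" by a JSON object that holds its "fn" and its "kwargs", one argument or row to a line. move_arm: Moves the arm, as the interface text tells. Its arguments: {"type":"object","properties":{"increments":{"type":"array"}},"required":["increments"]}

```bash
mkdir -p pics
cat > h.py <<'E'
import numpy as np,cv2
from scipy.spatial.transform import Rotation as R
from workcell import bot
def world(name,d,o=None):
    p=bot.camera_params(name);K=np.array(p['camera_matrix'])
    v,u=np.mgrid[0:420,0:560]
    c=np.stack([(u-K[0,2])/K[0,0]*d,(v-K[1,2])/K[1,1]*d,d],-1)
    if name=='wrist':
        T=np.array(p['T_tool_cam']);t=c@T[:3,:3].T+T[:3,3]
        return t@R.from_quat(o['tool_rot']).as_matrix().T+np.array(o['eef_pos'])
    M=cv2.Rodrigues(np.array(p['rvec'],float))[0]
    return (c-np.array(p['tvec']).ravel())@M
def snap(name,tag):
    o=bot.get_obs();im,d=bot.camera(name);np.savez(f'{tag}.npz',im=im,w=world(name,d,o),d=d);cv2.imwrite(f'pics/{tag}.png',im);return im,d
E
python3 - <<'E'
from h import *
o=bot.get_obs();print({k:np.round(v,3) for k,v in o.items()})
print(R.from_quat(o['tool_rot']).as_matrix().round(2))
for n in('scene','side','wrist'): snap(n,n+'0')
a=cv2.imread('pics/scene0.png');
E
```

```text
{'clock': np.float64(0.0), 'joint_pos': array([ 1.317,  0.241,  0.004,  1.335, -0.   ,  1.571]), 'joint_vel': array([ 0.   ,  0.001, -0.001,  0.001,  0.001,  0.001]), 'tau': array([ 2.0000e-03, -3.7232e+01,  2.5241e+01,  1.7000e-02,  0.0000e+00,
       -0.0000e+00]), 'eef_pos': array([0.125, 0.483, 0.23 ]), 'tool_rot': array([ 0.702, -0.09 ,  0.089, -0.701]), 'ft_force': array([-0.04 , -0.025, -0.77 ]), 'ft_torque': array([ 0.004, -0.008,  0.018]), 'grip_width': np.float64(0.086)}
[[ 0.97 -0.    0.25]
 [-0.25 -0.    0.97]
 [ 0.   -1.   -0.  ]]
```

View pics/scene0.png

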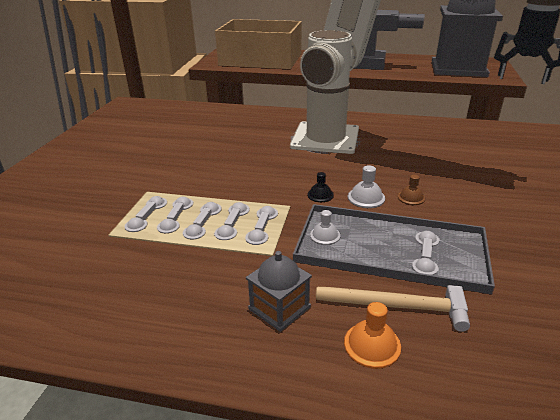

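View pics/side0.png

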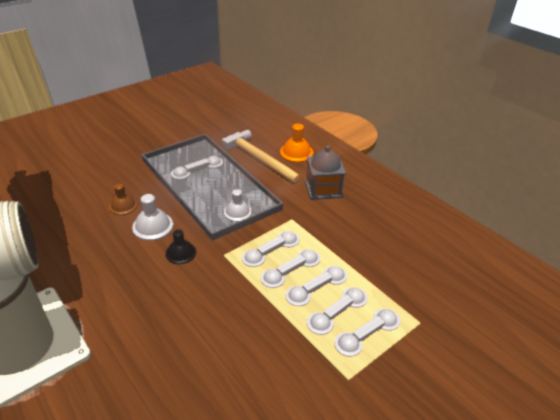

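The board holds five plates, on the robot's right (-y). The tray, on its left, holds the small silver cap at scene (325,228) and one plate at (427,253), so three plates are needed. The other knobbed domes are black, brown, orange and a larger silver one, all decoys. Next I measure.

Run:
```python
from h import *
for n in('scene0','side0'):
    z=np.load(n+'.npz');w=z['w'];im=z['im'].astype(int)
    print(n,'bench z',np.median(w[300:340,120:200,2]) if n=='scene0' else np.median(w[330:380,150:200,2]))
    # steel: low saturation, bright, raised 
    sat=im.max(2)-im.min(2)
    m=((sat<30)&(im.min(2)>110)&(w[...,2]>0.008)&(w[...,2]<0.09)&(w[...,0]>0.2)&(w[...,0]<0.8)&(abs(w[...,1])<0.7)).astype(np.uint8)
    k,l,s,c=cv2.connectedComponentsWithStats(m,connectivity=8)
    for i in range(1,k):
        if s[i,4]<60: continue
        p=w[l==i];(cx,cy),(a,b),t=cv2.minAreaRect((p[:,:2]*1000).astype(np.float32))
        e=np.linalg.eigh(np.cov(p[:,:2].T))[1][:,1];
        print(np.round(c[i]),s[i,4],'rect ctr',np.round([cx,cy,a,b]),'yaw',round(np.degrees(np.arctan(e[1]/e[0])),1),'z',p[:,2].min().round(3),p[:,2].max().round(3))
# tray: corner pixels
w=np.load('scene0.npz')['w']
for name,u,v in[('tray',305,209),('tray',488,236),('tray',490,284),('tray',297,258),('board',140,194),('board',289,212),('board',270,247),('board',115,237)]:
    print(name,u,v,w[v,u].round(3))
K=bot.camera_params('wrist');print(np.array(K['T_tool_cam']).round(3),np.array(K['camera_matrix']).round(0).tolist())
```

```text
scene0 bench z 0.0003679643568546086
[369. 168.] 64 rect ctr [341. 145.  25.  30.] yaw -71.9 z 0.082 0.087
[367. 193.] 529 rect ctr [354. 148.  60.  82.] yaw 89.6 z 0.008 0.044
[145. 213.] 388 rect ctr [ 512. -350.   43.  136.] yaw -3.6 z 0.008 0.024
[174. 214.] 379 rect ctr [ 510. -283.  130.   41.] yaw 1.7 z 0.008 0.024
[201. 220.] 420 rect ctr [ 515. -214.   47.  142.] yaw -4.4 z 0.008 0.024
[236. 212.] 235 rect ctr [ 486. -141.   96.   41.] yaw -6.7 z 0.008 0.023
[261. 224.] 429 rect ctr [510. -76. 130.  44.] yaw -1.7 z 0.008 0.024
[325. 233.] 423 rect ctr [528.  67.  47.  65.] yaw -83.2 z 0.008 0.045
[226. 231.] 181 rect ctr [ 557. -146.   38.   43.] yaw -69.5 z 0.008 0.024
[427. 242.] 326 rect ctr [523. 272.  44.  89.] yaw -4.5 z 0.008 0.023
[425. 266.] 271 rect ctr [600. 272.  45.  52.] yaw 81.8 z 0.008 0.024
[279. 283.] 221 rect ctr [744.  14.  79.  80.] yaw -72.8 z 0.074 0.079
[458. 304.] 536 rect ctr [696. 321.  89.  25.] yaw 1.9 z 0.016 0.029
side0 bench z 0.00157983198286368
[236. 136.] 174 rect ctr [697. 318.  87.  29.] yaw -0.0 z 0.014 0.032
[195. 166.] 463 rect ctr [54
[... 388 characters left out ...]
8 0.027
[315. 285.] 815 rect ctr [ 513. -218.   45.  140.] yaw -4.2 z 0.008 0.026
[335. 310.] 964 rect ctr [ 501. -287.  143.   46.] yaw 1.7 z 0.008 0.027
[366. 331.] 1093 rect ctr [ 511. -357.   47.  143.] yaw -4.0 z 0.008 0.026
tray 305 209 [ 0.414  0.006 -0.001]
tray 488 236 [ 0.446  0.413 -0.001]
tray 490 284 [0.634 0.383 0.022]
tray 297 258 [0.611 0.022 0.009]
board 140 194 [ 0.426 -0.414  0.002]
board 289 212 [ 0.437 -0.029  0.001]
board 270 247 [ 0.579 -0.042  0.004]
board 115 237 [ 0.605 -0.384  0.001]
[[-0.     0.958  0.287 -0.072]
 [ 0.001 -0.287  0.958 -0.142]
 [ 1.     0.    -0.001  0.001]
 [ 0.     0.     0.     1.   ]] [[378.0, 0.0, 273.0], [0.0, 378.0, 206.0], [0.0, 0.0, 1.0]]
```

>>> {"fn": "move_arm", "kwargs": {
  "increments": [
    {"grip": 0,"linear": [0.15,0,-0.13],"twist": 0.07},
    {"grip": 0,"linear": [0.18,0,-0.13],"twist": 0.04},
    {"grip": 0,"linear": [0.2,0,-0.13],"twist": 0},
    {"grip": 0,"linear": [0.2,0,-0.13],"twist": 0},
    {"grip": 0,"linear": [0.2,0,-0.13],"twist": 0}
  ]
}}

```text
clock: 0.65
eef_pos: [0.2424, 0.2867, 0.228]
tool_rot: [0.689, -0.165, 0.165, -0.686]
ft_force: [0.8, 0.5, 0.1]
grip_width: 0.0856
```

>>> {"fn": "move_arm", "kwargs": {
  "increments": [
    {"grip": 0,"linear": [0.2,0,-0.13],"twist": 0},
    {"grip": 0,"linear": [0.2,0,-0.13],"twist": 0},
    {"grip": 0,"linear": [0.2,0,-0.13],"twist": 0},
    {"grip": 0,"linear": [0.2,0,-0.13],"twist": 0},
    {"grip": 0,"linear": [0,0,0],"twist": 0}
  ]
}}

```text
clock: 1.15
eef_pos: [0.3415, 0.1095, 0.2283]
tool_rot: [0.688, -0.167, 0.169, -0.686]
ft_force: [0.3, 0.4, -0.2]
grip_width: 0.0852
```

>>> {"fn": "move_arm", "kwargs": {
  "increments": [
    {"grip": 0,"linear": [0,0,0],"twist": -0.074},
    {"grip": 0,"linear": [0,0,0],"twist": -0.074},
    {"grip": 0,"linear": [0.1,0,0.05],"twist": -0.072},
    {"grip": 0,"linear": [0.2,0,0.1],"twist": 0},
    {"grip": 0,"linear": [0.2,0,0.1],"twist": 0}
  ]
}}

```text
clock: 1.65
eef_pos: [0.4412, 0.1517, 0.2277]
tool_rot: [0.708, -0.011, 0.009, -0.706]
ft_force: [-0.5, -0.2, 0.7]
grip_width: 0.0854
```

>>> {"fn": "move_arm", "kwargs": {
  "increments": [
    {"grip": 0,"linear": [0.2,0,0.1],"twist": 0},
    {"grip": 0,"linear": [0.2,0,0.1],"twist": 0},
    {"grip": 0,"linear": [0.1,0,0.05],"twist": 0},
    {"grip": 0,"linear": [0,0,0],"twist": 0},
    {"grip": 0,"linear": [0,0,0],"twist": 0}
  ]
}}

```text
clock: 2.15
eef_pos: [0.5466, 0.2077, 0.2226]
tool_rot: [0.708, -0.011, 0.005, -0.706]
ft_force: [-0.3, -0.4, 0.1]
grip_width: 0.0855
```

Run:
```python
from h import *
snap('wrist','wt');o=bot.get_obs();print(o['eef_pos'],R.from_quat(o['tool_rot']).as_matrix()[:,0].round(3))
w=np.load('wt.npz')['w'];im=np.load('wt.npz')['im'].astype(int)
m=((w[...,2]>0.014)&(w[...,2]<0.026)&(im.max(2)<110)&(im.max(2)-im.min(2)<25)&(w[...,0]>.35)&(w[...,0]<.67))
p=w[m];print(m.sum(),cv2.minAreaRect((p[:,:2]*1000).astype(np.float32)),np.percentile(p,[1,99],axis=0).round(3))
```

```text
[0.54631448 0.20757166 0.22262273] [ 1.    -0.023 -0.008]
4007 ((545.8303833007812, 207.1375732421875), (375.0640869140625, 224.88011169433594), 85.52340698242188) [[0.427 0.019 0.014]
 [0.654 0.398 0.021]]
```

View pics/wt.png

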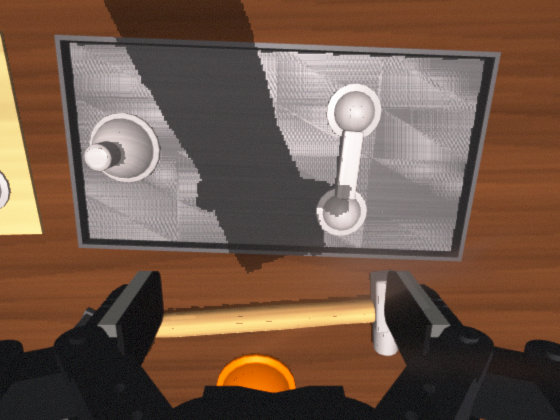

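The wrist view shows the rim corners at (57,38), (498,54), (462,259) and (80,247), the cap flange about (125,147), and the plate domes at (354,111) and (341,212). I'll locate these by intersecting their rays with known heights.

```bash
cat >> h.py <<'E'
def ray(uv,z,o):
    p=bot.camera_params('wrist');K=np.array(p['camera_matrix']);T=np.array(p['T_tool_cam']);Rm=R.from_quat(o['tool_rot']).as_matrix()
    d=np.array([(uv[0]-K[0,2])/K[0,0],(uv[1]-K[1,2])/K[1,1],1]);d=Rm@T[:3,:3]@d;c=Rm@T[:3,3]+np.array(o['eef_pos'])
    return (c+d*(z-c[2])/d[2])[:2]
def plates(tag):
    w=np.load(tag+'.npz')['w'];im=np.load(tag+'.npz')['im'].astype(int)
    m=((im.max(2)-im.min(2)<35)&(im.min(2)>100)&(w[...,2]>0.010)&(w[...,2]<0.04)).astype(np.uint8)
    k,l,s,c=cv2.connectedComponentsWithStats(m,connectivity=8)
    for i in range(1,k):
        if s[i,4]<300: continue
        p=w[l==i];(cx,cy),(a,b),t=cv2.minAreaRect((p[:,:2]*1000).astype(np.float32))
        if a<b:t+=90
        t=(t+90)%180-90
        print(np.round(c[i]),s[i,4],'ctr',np.round([cx,cy],1),'size',np.round([a,b]),'yaw',round(t,1),'zmax',p[:,2].max().round(3))
E
python3 - <<'E'
from h import *
o=bot.get_obs()
c=[ray(q,.02,o) for q in[(57,38),(498,54),(462,259),(80,247)]]
print(np.round(c,3),np.mean(c,0).round(4),[np.linalg.norm(c[i]-c[(i+1)%4]).round(3) for i in range(4)])
w=np.load('wt.npz')['w'];print('floor',np.median(w[180:230,260:300,2]),'bench',np.median(w[100:200,520:550,2]))
print('cap',ray((125,147),.006,o),'plate',ray((354,111),.008,o),ray((341,212),.008,o))
plates('wt')
E
```

```text
[[0.425 0.028]
 [0.446 0.4  ]
 [0.635 0.392]
 [0.614 0.016]] [0.5297 0.2089] [np.float64(0.374), np.float64(0.189), np.float64(0.377), np.float64(0.19)]
floor 0.0038908267444935224 bench -0.00039349049826747917
cap [0.51892221 0.06732561] plate [0.49052542 0.28252969] [0.58710479 0.27329066]
[ 98. 154.] 1499 ctr [522.8  92.8] size [148. 193.] yaw -3.2 zmax 0.022
[410. 121.] 2333 ctr [534.5 293.1] size [209. 193.] yaw 86.5 zmax 0.022
[349. 159.] 3562 ctr [539.2 277.9] size [ 36. 131.] yaw -5.1 zmax 0.023
[127. 146.] 2311 ctr [518.9  71.1] size [59. 53.] yaw 20.0 zmax 0.037
[382. 323.] 979 ctr [698.5 314.9] size [89. 23.] yaw 12.5 zmax 0.028
```

>>> {"fn": "move_arm", "kwargs": {
  "increments": [
    {"grip": 0.4,"linear": [-0.01,0,-0.225],"twist": 0.015},
    {"grip": 0.4,"linear": [-0.01,0,-0.225],"twist": 0},
    {"grip": 0.4,"linear": [-0.01,0,-0.225],"twist": 0},
    {"grip": 0.4,"linear": [-0.01,0,-0.225],"twist": 0},
    {"grip": 0.4,"linear": [-0.01,0,-0.225],"twist": 0}
  ]
}}

```text
clock: 2.7
eef_pos: [0.5189, -0.0171, 0.2242]
tool_rot: [0.708, -0.017, 0.011, -0.706]
ft_force: [0.4, -0.2, -0.0]
grip_width: 0.0512
```

>>> {"fn": "move_arm", "kwargs": {
  "increments": [
    {"grip": 0.4,"linear": [-0.01,0,-0.225],"twist": 0},
    {"grip": 0.4,"linear": [-0.01,0,-0.225],"twist": 0},
    {"grip": 0.4,"linear": [-0.01,0,-0.15],"twist": 0},
    {"grip": 0.4,"linear": [0,0,0],"twist": 0},
    {"grip": 0.4,"linear": [0,0,0],"twist": 0}
  ]
}}

```text
clock: 3.2
eef_pos: [0.4982, -0.1448, 0.228]
tool_rot: [0.708, -0.02, 0.015, -0.705]
ft_force: [-0.5, -0.1, -0.4]
grip_width: 0.0512
```

Run:
```python
from h import *
snap('wrist','wb');o=bot.get_obs();print(o['eef_pos'],R.from_quat(o['tool_rot']).as_matrix().round(3),o['grip_width'])
plates('wb')
```

```text
[ 0.49825305 -0.14459994  0.22803826] [[ 0.999 -0.008  0.048]
 [-0.049 -0.005  0.999]
 [-0.008 -1.    -0.005]] 0.050986232933144006
[454. 159.] 455 ctr [503.3  22.9] size [  5. 155.] yaw -3.4 zmax 0.022
[346. 180.] 2896 ctr [507.4 -75. ] size [ 35. 128.] yaw -3.1 zmax 0.024
[129. 181.] 3241 ctr [ 504.4 -283.7] size [131.  35.] yaw 2.7 zmax 0.024
[267. 127.] 425 ctr [ 455.  -147.9] size [22. 21.] yaw 87.5 zmax 0.024
[202. 186.] 3065 ctr [ 514.1 -214.6] size [ 36. 130.] yaw -2.9 zmax 0.024
[ 60. 193.] 3181 ctr [ 512.9 -352.6] size [ 36. 130.] yaw -3.6 zmax 0.024
[271. 179.] 1090 ctr [ 503.8 -147.5] size [16. 62.] yaw -1.2 zmax 0.022
[490. 182.] 2265 ctr [517.9  62.8] size [49. 57.] yaw -24.2 zmax 0.037
[271. 226.] 364 ctr [ 550.3 -150. ] size [22. 22.] yaw -13.6 zmax 0.024
```

View pics/wb.png

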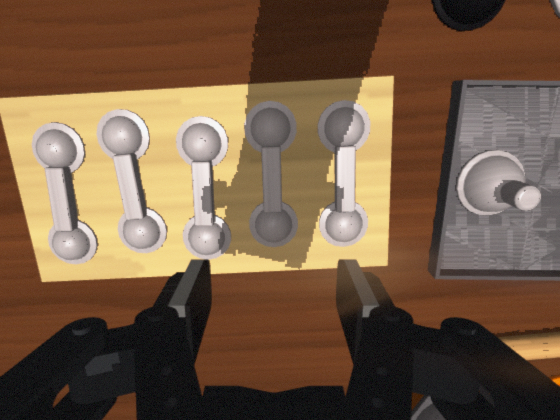

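The board plates (B centred at (0.504,-0.148)) agree with the scene and side measurements. I'll grasp plate B first.

>>> {"fn": "move_arm", "kwargs": {
  "increments": [
    {"grip": 0.4,"linear": [0.035,0.2,-0.012],"twist": 0},
    {"grip": 0.4,"linear": [0,0.24,0],"twist": 0},
    {"grip": 0.4,"linear": [0,0.24,0],"twist": 0},
    {"grip": 0.4,"linear": [0,0.2,0],"twist": 0},
    {"grip": 0.4,"linear": [0,0,0],"twist": 0}
  ]
}}

```text
clock: 3.75
eef_pos: [0.5071, -0.1411, 0.0519]
tool_rot: [0.709, -0.012, 0.014, -0.705]
ft_force: [-1.6, -0.4, 0.2]
grip_width: 0.0513
```

>>> {"fn": "move_arm", "kwargs": {
  "increments": [
    {"grip": 0.4,"linear": [-0.015,0.05,-0.035],"twist": 0.005},
    {"grip": 0.4,"linear": [0,0.1,0],"twist": 0},
    {"grip": 0.4,"linear": [0,0.06,0],"twist": 0},
    {"grip": 0.4,"linear": [0,0.01,0],"twist": 0},
    {"grip": 0.4,"linear": [0,0,0],"twist": 0}
  ]
}}

```text
clock: 4.25
eef_pos: [0.5092, -0.1477, 0.0136]
tool_rot: [0.71, -0.011, 0.02, -0.704]
ft_force: [0.4, -0.3, -0.1]
grip_width: 0.0514
```

Run:
```python
from h import *
o=bot.get_obs();print(o['eef_pos'],o['ft_force'],R.from_quat(o['tool_rot']).as_matrix().round(3))
snap('side','sg');im=cv2.imread('pics/sg.png')[200:350,200:400];cv2.imwrite('pics/sgc.png',cv2.resize(im,(800,600)))
```

```text
[ 0.50916355 -0.14765857  0.01359169] [ 0.44044398 -0.3240775  -0.10397769] [[ 0.999  0.013  0.044]
 [-0.044 -0.009  0.999]
 [ 0.014 -1.    -0.008]]
```

View pics/sgc.png

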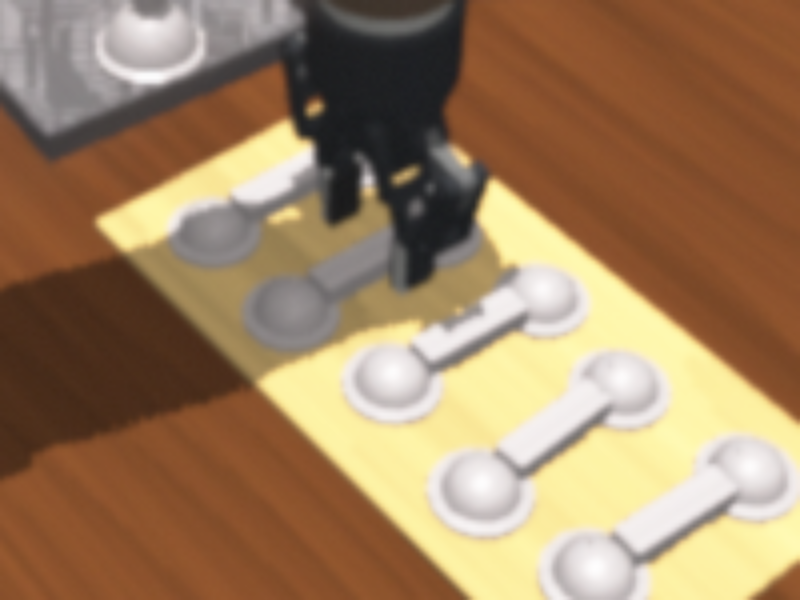

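The enlarged side view shows the fingers straddling the second plate's neck, clear of its neighbours. I'll lower 5 mm more and close.

>>> {"fn": "move_arm", "kwargs": {
  "increments": [
    {"grip": 0.4,"linear": [-0.02,0.025,0],"twist": 0},
    {"grip": 0.4,"linear": [0,0.005,0],"twist": 0},
    {"grip": 0.9,"linear": [0,0,0],"twist": 0},
    {"grip": 1,"linear": [0,0,0],"twist": 0},
    {"grip": 1,"linear": [0,0,0],"twist": 0}
  ]
}}

```text
clock: 4.8
eef_pos: [0.5073, -0.1484, 0.0105]
tool_rot: [0.71, -0.009, 0.023, -0.703]
ft_force: [0.6, 0.3, -1.5]
grip_width: 0.0161
```

>>> {"fn": "move_arm", "kwargs": {
  "increments": [
    {"grip": 1,"linear": [0,0,0],"twist": 0},
    {"grip": 1,"linear": [0,-0.05,0],"twist": 0},
    {"grip": 1,"linear": [0,-0.1,0],"twist": 0},
    {"grip": 1,"linear": [0,-0.15,0],"twist": 0},
    {"grip": 1,"linear": [0,-0.2,0],"twist": 0}
  ]
}}

```text
clock: 5.3
eef_pos: [0.4994, -0.1457, 0.1076]
tool_rot: [0.709, -0.015, 0.017, -0.705]
ft_force: [1.7, -0.8, -0.9]
grip_width: 0.0162
```

>>> {"fn": "move_arm", "kwargs": {
  "increments": [
    {"grip": 1,"linear": [0.01,-0.15,0.15],"twist": 0},
    {"grip": 1,"linear": [0.01,-0.1,0.2],"twist": 0.005},
    {"grip": 1,"linear": [0.01,0,0.23],"twist": 0},
    {"grip": 1,"linear": [0.01,0,0.23],"twist": 0},
    {"grip": 1,"linear": [0.01,0,0.23],"twist": 0}
  ]
}}

```text
clock: 5.8
eef_pos: [0.5257, 0.0616, 0.1689]
tool_rot: [0.71, -0.017, 0.032, -0.704]
ft_force: [0.4, 0.1, -1.2]
grip_width: 0.0157
```

>>> {"fn": "move_arm", "kwargs": {
  "increments": [
    {"grip": 1,"linear": [0.01,0,0.23],"twist": 0},
    {"grip": 1,"linear": [0.01,0,0.23],"twist": 0},
    {"grip": 1,"linear": [0.01,0,0.23],"twist": 0},
    {"grip": 1,"linear": [0.01,0,0.23],"twist": 0},
    {"grip": 1,"linear": [0.01,0,0.2],"twist": 0}
  ]
}}

```text
clock: 6.3
eef_pos: [0.5499, 0.2942, 0.1708]
tool_rot: [0.71, -0.016, 0.032, -0.704]
ft_force: [0.7, -0.6, -1.6]
grip_width: 0.016
```

Run:
```python
from h import *
o=bot.get_obs();print(o['eef_pos'],o['ft_force'],R.from_quat(o['tool_rot']).as_matrix().round(3))
snap('side','s2');im=cv2.imread('pics/s2.png')[50:200,80:280];cv2.imwrite('pics/s2c.png',cv2.resize(im,(800,600)))
```

```text
[0.54993666 0.29416616 0.17080418] [ 0.65380266 -0.57120406 -1.62979568] [[ 0.997  0.022  0.069]
 [-0.068 -0.009  0.998]
 [ 0.023 -1.    -0.007]]
```

View pics/s2c.png

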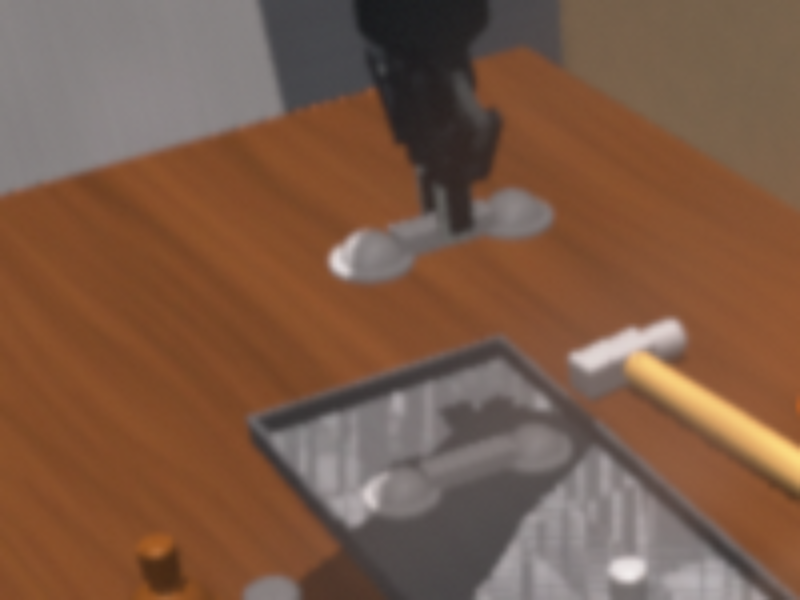

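>>> {"fn": "move_arm", "kwargs": {
  "increments": [
    {"grip": 1,"linear": [-0.03,0,0.14],"twist": -0.006},
    {"grip": 1,"linear": [-0.03,0.1,0.13],"twist": 0},
    {"grip": 1,"linear": [-0.015,0.2,0],"twist": 0},
    {"grip": 1,"linear": [0,0.2,0],"twist": 0},
    {"grip": 1,"linear": [0,0.1,0],"twist": 0}
  ]
}}

```text
clock: 6.85
eef_pos: [0.5427, 0.364, 0.0526]
tool_rot: [-0.705, 0.004, -0.027, 0.708]
ft_force: [-1.1, -0.4, -1.2]
grip_width: 0.0162
```

>>> {"fn": "move_arm", "kwargs": {
  "increments": [
    {"grip": 1,"linear": [0,0,-0.07],"twist": 0.01},
    {"grip": 1,"linear": [0,0.06,0],"twist": 0},
    {"grip": 1,"linear": [0,0.06,0],"twist": 0},
    {"grip": 1,"linear": [0,0.03,0],"twist": 0},
    {"grip": 1,"linear": [0,0,0],"twist": 0}
  ]
}}

```text
clock: 7.35
eef_pos: [0.5393, 0.3481, 0.0156]
tool_rot: [0.707, -0.014, 0.03, -0.706]
ft_force: [-0.4, 0.0, -1.6]
grip_width: 0.0161
```

>>> {"fn": "move_arm", "kwargs": {
  "increments": [
    {"grip": 1,"linear": [0,0.02,0],"twist": 0},
    {"grip": 1,"linear": [0,0.01,0],"twist": 0},
    {"grip": 0.4,"linear": [0,0,0],"twist": 0},
    {"grip": 0.4,"linear": [0,0,0],"twist": 0},
    {"grip": 0.4,"linear": [0,0,0],"twist": 0}
  ]
}}

```text
clock: 7.85
eef_pos: [0.5415, 0.3501, 0.0123]
tool_rot: [-0.706, 0.012, -0.032, 0.708]
ft_force: [-0.2, 0.7, 0.1]
grip_width: 0.0512
```

>>> {"fn": "move_arm", "kwargs": {
  "increments": [
    {"grip": 0.4,"linear": [0,-0.05,0],"twist": 0},
    {"grip": 0.4,"linear": [0,-0.1,0],"twist": 0},
    {"grip": 0.4,"linear": [0,-0.2,0],"twist": 0},
    {"grip": 0.4,"linear": [0,-0.24,0],"twist": 0},
    {"grip": 0.4,"linear": [0,-0.24,0],"twist": 0}
  ]
}}

```text
clock: 8.35
eef_pos: [0.5326, 0.3471, 0.1775]
tool_rot: [0.709, -0.016, 0.027, -0.705]
ft_force: [0.7, 0.3, -0.1]
grip_width: 0.0511
```

>>> {"fn": "move_arm", "kwargs": {
  "increments": [
    {"grip": 0.4,"linear": [0,-0.05,-0.22],"twist": 0},
    {"grip": 0.4,"linear": [0,0,-0.22],"twist": 0},
    {"grip": 0.4,"linear": [0,0,-0.22],"twist": 0},
    {"grip": 0.4,"linear": [0,0,-0.22],"twist": 0},
    {"grip": 0.4,"linear": [0,0,-0.22],"twist": 0}
  ]
}}

```text
clock: 8.85
eef_pos: [0.5266, 0.1312, 0.205]
tool_rot: [-0.703, 0.001, -0.034, 0.711]
ft_force: [0.2, -0.3, 1.1]
grip_width: 0.0512
```

>>> {"fn": "move_arm", "kwargs": {
  "increments": [
    {"grip": 0.4,"linear": [0,0,-0.22],"twist": 0},
    {"grip": 0.4,"linear": [0,0,-0.22],"twist": 0},
    {"grip": 0.4,"linear": [0,0,-0.22],"twist": 0},
    {"grip": 0.4,"linear": [0,0,-0.22],"twist": 0},
    {"grip": 0.4,"linear": [0,0,-0.1],"twist": 0}
  ]
}}

```text
clock: 9.35
eef_pos: [0.5165, -0.0747, 0.2098]
tool_rot: [-0.703, -0.002, -0.039, 0.71]
ft_force: [-0.0, 0.6, 0.3]
grip_width: 0.051
```

Run:
```python
from h import *
snap('wrist','wb2');o=bot.get_obs();print(o['eef_pos'],R.from_quat(o['tool_rot']).as_matrix().round(3),o['grip_width'])
plates('wb2')
```

```text
[ 0.5166234  -0.07661882  0.20998802] [[ 0.997  0.059  0.053]
 [-0.054  0.007  0.999]
 [ 0.058 -0.998  0.01 ]] 0.051064469405423335
[417. 101.] 1517 ctr [484.1  47.8] size [111. 228.] yaw -39.9 zmax 0.022
[262.  95.] 845 ctr [457.9 -77.9] size [26. 28.] yaw -3.3 zmax 0.024
[ 33. 155.] 3901 ctr [ 504.3 -283.4] size [131.  36.] yaw 2.2 zmax 0.024
[114. 161.] 3782 ctr [ 514.4 -213.8] size [ 36. 131.] yaw -3.0 zmax 0.024
[267. 169.] 2015 ctr [522.  -77.7] size [29. 92.] yaw -2.6 zmax 0.023
[423. 155.] 2434 ctr [518.4  63.3] size [50. 57.] yaw -28.6 zmax 0.037
```

>>> {"fn": "move_arm", "kwargs": {
  "increments": [
    {"grip": 0.4,"linear": [-0.05,0.1,-0.01],"twist": 0},
    {"grip": 0.4,"linear": [-0.05,0.2,0],"twist": 0},
    {"grip": 0.4,"linear": [0,0.2,0],"twist": 0},
    {"grip": 0.4,"linear": [0,0.2,0],"twist": 0},
    {"grip": 0.4,"linear": [0,0.1,0],"twist": 0}
  ]
}}

```text
clock: 9.9
eef_pos: [0.5137, -0.0796, 0.0553]
tool_rot: [-0.704, -0.008, -0.05, 0.708]
ft_force: [-0.7, 0.1, 0.3]
grip_width: 0.0513
```

>>> {"fn": "move_arm", "kwargs": {
  "increments": [
    {"grip": 0.4,"linear": [-0.025,0.05,0.01],"twist": 0},
    {"grip": 0.4,"linear": [-0.02,0.08,0],"twist": 0},
    {"grip": 0.4,"linear": [0,0.06,0],"twist": 0},
    {"grip": 0.4,"linear": [0,0.02,0],"twist": 0},
    {"grip": 0.4,"linear": [0,0,0],"twist": 0}
  ]
}}

```text
clock: 10.4
eef_pos: [0.5085, -0.075, 0.011]
tool_rot: [-0.704, -0.008, -0.049, 0.709]
ft_force: [0.0, -0.4, 0.5]
grip_width: 0.0514
```

>>> {"fn": "move_arm", "kwargs": {
  "increments": [
    {"grip": 0.9,"linear": [0,0,0],"twist": 0},
    {"grip": 1,"linear": [0,0,0],"twist": 0},
    {"grip": 1,"linear": [0,0,0],"twist": 0},
    {"grip": 1,"linear": [0,0,0],"twist": 0},
    {"grip": 1,"linear": [0,-0.05,0],"twist": 0}
  ]
}}

```text
clock: 10.9
eef_pos: [0.5087, -0.0752, 0.0228]
tool_rot: [-0.704, -0.009, -0.049, 0.708]
ft_force: [0.0, 0.7, -2.0]
grip_width: 0.0158
```

>>> {"fn": "move_arm", "kwargs": {
  "increments": [
    {"grip": 1,"linear": [0,-0.1,0],"twist": 0},
    {"grip": 1,"linear": [0,-0.15,0],"twist": 0},
    {"grip": 1,"linear": [0,-0.15,0],"twist": 0},
    {"grip": 1,"linear": [0,-0.15,0],"twist": 0},
    {"grip": 1,"linear": [0,-0.05,0],"twist": 0}
  ]
}}

```text
clock: 11.4
eef_pos: [0.4963, -0.0754, 0.1478]
tool_rot: [-0.704, -0.007, -0.048, 0.709]
ft_force: [0.7, -0.4, -1.7]
grip_width: 0.0156
```

Run:
```python
from h import *
o=bot.get_obs();print(o['eef_pos'],o['ft_force'],R.from_quat(o['tool_rot']).as_matrix().round(3))
```

```text
[ 0.49627883 -0.07542736  0.14777245] [ 0.71568482 -0.44108777 -1.70771896] [[ 0.995  0.078  0.057]
 [-0.058  0.005  0.998]
 [ 0.078 -0.997  0.009]]
```

>>> {"fn": "move_arm", "kwargs": {
  "increments": [
    {"grip": 1,"linear": [0.005,0,0.1],"twist": 0},
    {"grip": 1,"linear": [0.005,0,0.18],"twist": 0},
    {"grip": 1,"linear": [0.005,0,0.18],"twist": 0},
    {"grip": 1,"linear": [0.005,0,0.18],"twist": 0},
    {"grip": 1,"linear": [0.005,0,0.18],"twist": 0}
  ]
}}

```text
clock: 11.9
eef_pos: [0.5118, 0.0879, 0.1513]
tool_rot: [-0.704, -0.005, -0.054, 0.708]
ft_force: [0.5, -0.8, -1.0]
grip_width: 0.0158
```

>>> {"fn": "move_arm", "kwargs": {
  "increments": [
    {"grip": 1,"linear": [0.005,0,0.18],"twist": 0},
    {"grip": 1,"linear": [0.005,0,0.18],"twist": 0},
    {"grip": 1,"linear": [0.005,0,0.15],"twist": 0},
    {"grip": 1,"linear": [0,0,0.08],"twist": 0},
    {"grip": 1,"linear": [0,0,0],"twist": 0}
  ]
}}

```text
clock: 12.4
eef_pos: [0.5202, 0.2144, 0.1485]
tool_rot: [-0.705, -0.005, -0.049, 0.708]
ft_force: [0.4, -1.0, -2.5]
grip_width: 0.016
```

Run:
```python
from h import *
o=bot.get_obs();print(o['eef_pos'],o['ft_force'],R.from_quat(o['tool_rot']).as_matrix().round(3))
```

```text
[0.52017225 0.2144492  0.1485266 ] [ 0.4464191  -0.97790183 -2.52406239] [[ 0.995  0.077  0.062]
 [-0.063  0.002  0.998]
 [ 0.077 -0.997  0.007]]
```

>>> {"fn": "move_arm", "kwargs": {
  "increments": [
    {"grip": 1,"linear": [0,0.1,-0.015],"twist": 0},
    {"grip": 1,"linear": [0,0.15,0],"twist": 0},
    {"grip": 1,"linear": [0,0.15,0],"twist": 0},
    {"grip": 1,"linear": [0,0.1,0],"twist": 0},
    {"grip": 1,"linear": [0,0.05,0],"twist": 0}
  ]
}}

```text
clock: 12.9
eef_pos: [0.5286, 0.209, 0.0356]
tool_rot: [-0.705, -0.005, -0.05, 0.707]
ft_force: [-0.1, 0.2, -1.5]
grip_width: 0.0159
```

>>> {"fn": "move_arm", "kwargs": {
  "increments": [
    {"grip": 1,"linear": [0,0.05,0.01],"twist": 0},
    {"grip": 1,"linear": [0,0.04,0],"twist": 0},
    {"grip": 1,"linear": [0,0.02,0],"twist": 0},
    {"grip": 1,"linear": [0,0,0],"twist": 0},
    {"grip": 1,"linear": [0,0,0],"twist": 0}
  ]
}}

```text
clock: 13.4
eef_pos: [0.5308, 0.2096, 0.0146]
tool_rot: [-0.705, -0.005, -0.051, 0.707]
ft_force: [0.2, 0.3, -1.5]
grip_width: 0.0159
```

>>> {"fn": "move_arm", "kwargs": {
  "increments": [
    {"grip": 1,"linear": [0,0.012,0],"twist": 0},
    {"grip": 1,"linear": [0,0,0],"twist": 0},
    {"grip": 0.4,"linear": [0,0,0],"twist": 0},
    {"grip": 0.4,"linear": [0,0,0],"twist": 0},
    {"grip": 0.4,"linear": [0,0,0],"twist": 0}
  ]
}}

```text
clock: 13.9
eef_pos: [0.5333, 0.2105, 0.014]
tool_rot: [-0.704, -0.007, -0.053, 0.708]
ft_force: [-0.0, -0.2, 0.1]
grip_width: 0.0515
```

>>> {"fn": "move_arm", "kwargs": {
  "increments": [
    {"grip": 0.4,"linear": [0,-0.05,0],"twist": 0},
    {"grip": 0.4,"linear": [0,-0.1,0],"twist": 0},
    {"grip": 0.4,"linear": [0,-0.2,0],"twist": 0},
    {"grip": 0.4,"linear": [0,-0.2,0],"twist": 0},
    {"grip": 0.4,"linear": [0,-0.15,0],"twist": 0}
  ]
}}

```text
clock: 14.4
eef_pos: [0.5176, 0.2087, 0.1546]
tool_rot: [0.706, 0.003, 0.049, -0.706]
ft_force: [0.8, 0.2, -0.5]
grip_width: 0.0514
```

Run:
```python
from h import *
snap('wrist','wt2');o=bot.get_obs();print(o['eef_pos'],R.from_quat(o['tool_rot']).as_matrix().round(3),o['grip_width'])
```

```text
[0.52026385 0.20995196 0.16026027] [[ 0.995  0.082  0.065]
 [-0.065  0.001  0.998]
 [ 0.081 -0.997  0.006]] 0.05120995151187546
```

View pics/wt2.png

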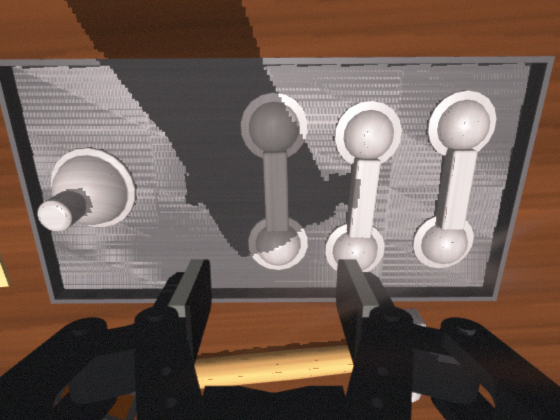

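Three plates now lie flat in the tray, at image x of about 275, 362 and 455, with the cap untouched at (93,188). Next is plate C.

>>> {"fn": "move_arm", "kwargs": {
  "increments": [
    {"grip": 0.4,"linear": [0.005,0,-0.12],"twist": 0},
    {"grip": 0.4,"linear": [0.005,0,-0.2],"twist": 0},
    {"grip": 0.4,"linear": [0.005,0,-0.2],"twist": 0},
    {"grip": 0.4,"linear": [0.005,0,-0.2],"twist": 0},
    {"grip": 0.4,"linear": [0.005,0,-0.2],"twist": 0}
  ]
}}

```text
clock: 14.95
eef_pos: [0.5177, 0.0271, 0.1672]
tool_rot: [-0.702, -0.015, -0.053, 0.71]
ft_force: [0.6, 0.3, -0.0]
grip_width: 0.0511
```

>>> {"fn": "move_arm", "kwargs": {
  "increments": [
    {"grip": 0.4,"linear": [0.005,0,-0.2],"twist": 0},
    {"grip": 0.4,"linear": [0.005,0,-0.2],"twist": 0},
    {"grip": 0.4,"linear": [0.005,0,-0.2],"twist": 0},
    {"grip": 0.4,"linear": [0.005,0,-0.2],"twist": 0},
    {"grip": 0.4,"linear": [0.005,0,-0.2],"twist": 0}
  ]
}}

```text
clock: 15.45
eef_pos: [0.5114, -0.1809, 0.1693]
tool_rot: [-0.703, -0.018, -0.055, 0.709]
ft_force: [0.9, 0.4, -0.2]
grip_width: 0.0517
```

>>> {"fn": "move_arm", "kwargs": {
  "increments": [
    {"grip": 0.4,"linear": [0,0,-0.1],"twist": 0},
    {"grip": 0.4,"linear": [0,0,-0.05],"twist": 0},
    {"grip": 0.4,"linear": [0,0,0],"twist": 0},
    {"grip": 0.4,"linear": [0,0,0],"twist": 0},
    {"grip": 0.4,"linear": [0,0,0],"twist": 0}
  ]
}}

```text
clock: 15.95
eef_pos: [0.5092, -0.2157, 0.1708]
tool_rot: [-0.703, -0.017, -0.058, 0.708]
ft_force: [0.9, 0.1, 0.6]
grip_width: 0.0513
```

Run:
```python
from h import *
snap('wrist','wb3');o=bot.get_obs();print(o['eef_pos'],R.from_quat(o['tool_rot']).as_matrix().round(3),o['grip_width'])
plates('wb3')
```

```text
[ 0.50920362 -0.21546428  0.17070642] [[ 0.993  0.106  0.058]
 [-0.059  0.005  0.998]
 [ 0.106 -0.994  0.011]] 0.05109797062253374
[171. 101.] 1751 ctr [ 455.4 -286.8] size [34. 34.] yaw 89.6 zmax 0.024
[ 88. 119.] 1699 ctr [ 464.6 -351.2] size [35. 34.] yaw 86.3 zmax 0.023
[186. 188.] 2519 ctr [ 521.3 -285.8] size [97. 34.] yaw 6.6 zmax 0.023
[102. 202.] 2764 ctr [ 530.3 -352. ] size [34. 97.] yaw -7.4 zmax 0.024
[268. 233.] 521 ctr [ 568.4 -220.4] size [35. 19.] yaw 61.1 zmax 0.024
```

>>> {"fn": "move_arm", "kwargs": {
  "increments": [
    {"grip": 0.4,"linear": [-0.03,0.1,0],"twist": 0},
    {"grip": 0.4,"linear": [-0.03,0.15,0],"twist": 0},
    {"grip": 0.4,"linear": [0,0.15,0],"twist": 0},
    {"grip": 0.4,"linear": [0,0.12,0],"twist": 0},
    {"grip": 0.4,"linear": [0,0.05,0],"twist": 0}
  ]
}}

```text
clock: 16.5
eef_pos: [0.5138, -0.2091, 0.0568]
tool_rot: [-0.704, -0.024, -0.058, 0.708]
ft_force: [0.1, 0.5, -0.2]
grip_width: 0.051
```

>>> {"fn": "move_arm", "kwargs": {
  "increments": [
    {"grip": 0.4,"linear": [-0.025,0.04,-0.025],"twist": 0},
    {"grip": 0.4,"linear": [0,0.08,0],"twist": 0},
    {"grip": 0.4,"linear": [0,0.06,0],"twist": 0},
    {"grip": 0.4,"linear": [0,0.03,0],"twist": 0},
    {"grip": 0.4,"linear": [0,0,0],"twist": 0}
  ]
}}

```text
clock: 17.0
eef_pos: [0.5142, -0.2128, 0.0137]
tool_rot: [-0.704, -0.025, -0.057, 0.708]
ft_force: [-0.1, 0.2, 0.6]
grip_width: 0.0512
```

>>> {"fn": "move_arm", "kwargs": {
  "increments": [
    {"grip": 0.4,"linear": [0,0.015,0],"twist": 0},
    {"grip": 0.9,"linear": [0,0,0],"twist": 0},
    {"grip": 1,"linear": [0,0,0],"twist": 0},
    {"grip": 1,"linear": [0,0,0],"twist": 0},
    {"grip": 1,"linear": [0,0,0],"twist": 0}
  ]
}}

```text
clock: 17.5
eef_pos: [0.516, -0.2137, 0.013]
tool_rot: [-0.704, -0.026, -0.058, 0.707]
ft_force: [-1.0, -1.0, -1.6]
grip_width: 0.0158
```

>>> {"fn": "move_arm", "kwargs": {
  "increments": [
    {"grip": 1,"linear": [0,-0.06,0],"twist": 0},
    {"grip": 1,"linear": [0,-0.15,0],"twist": 0},
    {"grip": 1,"linear": [0,-0.2,0],"twist": 0},
    {"grip": 1,"linear": [0,-0.2,0],"twist": 0},
    {"grip": 1,"linear": [0,-0.1,0],"twist": 0}
  ]
}}

```text
clock: 18.0
eef_pos: [0.4944, -0.2119, 0.1563]
tool_rot: [-0.703, -0.023, -0.054, 0.709]
ft_force: [0.7, -0.8, -2.1]
grip_width: 0.0156
```

Run:
```python
from h import *
o=bot.get_obs();print(o['eef_pos'],o['ft_force'],R.from_quat(o['tool_rot']).as_matrix().round(3))
```

```text
[ 0.49443146 -0.21191917  0.15626724] [ 0.70462364 -0.76633776 -2.14789518] [[ 0.993  0.108  0.044]
 [-0.045  0.006  0.999]
 [ 0.108 -0.994  0.011]]
```

>>> {"fn": "move_arm", "kwargs": {
  "increments": [
    {"grip": 1,"linear": [0.003,0,0.1],"twist": 0.006},
    {"grip": 1,"linear": [0.003,0,0.18],"twist": 0},
    {"grip": 1,"linear": [0.003,0,0.18],"twist": 0},
    {"grip": 1,"linear": [0.003,0,0.18],"twist": 0},
    {"grip": 1,"linear": [0,0,0.18],"twist": 0}
  ]
}}

```text
clock: 18.5
eef_pos: [0.509, -0.0496, 0.1685]
tool_rot: [-0.704, -0.02, -0.067, 0.706]
ft_force: [1.0, 0.3, -1.1]
grip_width: 0.0162
```

>>> {"fn": "move_arm", "kwargs": {
  "increments": [
    {"grip": 1,"linear": [0,0,0.18],"twist": 0},
    {"grip": 1,"linear": [0,0,0.18],"twist": 0},
    {"grip": 1,"linear": [0,0,0.18],"twist": 0},
    {"grip": 1,"linear": [0,0,0.18],"twist": 0},
    {"grip": 1,"linear": [0,0,0.1],"twist": 0}
  ]
}}

```text
clock: 19.0
eef_pos: [0.5182, 0.1224, 0.1741]
tool_rot: [-0.704, -0.021, -0.068, 0.707]
ft_force: [-0.6, -1.0, -1.5]
grip_width: 0.0159
```

>>> {"fn": "move_arm", "kwargs": {
  "increments": [
    {"grip": 1,"linear": [0,0,0.08],"twist": 0},
    {"grip": 1,"linear": [0,0,0],"twist": 0},
    {"grip": 1,"linear": [0,0,0],"twist": 0},
    {"grip": 1,"linear": [0,0,0],"twist": 0},
    {"grip": 1,"linear": [0,0,0],"twist": 0}
  ]
}}

```text
clock: 19.5
eef_pos: [0.5178, 0.1408, 0.1765]
tool_rot: [-0.704, -0.023, -0.067, 0.707]
ft_force: [-0.0, -0.3, -1.8]
grip_width: 0.0158
```

Run:
```python
from h import *
o=bot.get_obs();print(o['eef_pos'],o['ft_force'],R.from_quat(o['tool_rot']).as_matrix().round(3))
```

```text
[0.51784741 0.14075078 0.17651642] [-0.02838346 -0.33818425 -1.78243644] [[ 0.99   0.127  0.061]
 [-0.061  0.001  0.998]
 [ 0.127 -0.992  0.009]]
```

>>> {"fn": "move_arm", "kwargs": {
  "increments": [
    {"grip": 1,"linear": [-0.03,0.1,0.01],"twist": 0},
    {"grip": 1,"linear": [-0.02,0.15,0.01],"twist": 0},
    {"grip": 1,"linear": [0,0.15,0],"twist": 0},
    {"grip": 1,"linear": [0,0.12,0],"twist": 0},
    {"grip": 1,"linear": [0,0.06,0],"twist": 0}
  ]
}}

```text
clock: 20.0
eef_pos: [0.5268, 0.1415, 0.0611]
tool_rot: [-0.703, -0.024, -0.073, 0.707]
ft_force: [-0.2, 0.5, -2.1]
grip_width: 0.016
```

>>> {"fn": "move_arm", "kwargs": {
  "increments": [
    {"grip": 1,"linear": [-0.02,0.04,0.018],"twist": 0},
    {"grip": 1,"linear": [0,0.08,0],"twist": 0},
    {"grip": 1,"linear": [0,0.06,0],"twist": 0},
    {"grip": 1,"linear": [0,0.03,0],"twist": 0},
    {"grip": 1,"linear": [0,0,0],"twist": 0}
  ]
}}

```text
clock: 20.5
eef_pos: [0.5278, 0.1429, 0.016]
tool_rot: [-0.703, -0.021, -0.073, 0.707]
ft_force: [-0.8, -0.0, -1.8]
grip_width: 0.0157
```

Run:
```python
from h import *
o=bot.get_obs();print(o['eef_pos'],o['ft_force'],R.from_quat(o['tool_rot']).as_matrix().round(3))
```

```text
[0.52784552 0.14287691 0.01596475] [-0.76424943 -0.02189354 -1.79029594] [[ 0.988  0.133  0.074]
 [-0.074  0.001  0.997]
 [ 0.132 -0.991  0.01 ]]
```

>>> {"fn": "move_arm", "kwargs": {
  "increments": [
    {"grip": 1,"linear": [0,0.012,0],"twist": 0},
    {"grip": 1,"linear": [0,0,0],"twist": 0},
    {"grip": 0.45,"linear": [0,0,0],"twist": 0},
    {"grip": 0.45,"linear": [0,0,0],"twist": 0},
    {"grip": 0.45,"linear": [0,0,0],"twist": 0}
  ]
}}

```text
clock: 21.0
eef_pos: [0.531, 0.1438, 0.0169]
tool_rot: [-0.702, -0.023, -0.076, 0.708]
ft_force: [-0.5, -0.3, -1.1]
grip_width: 0.0467
```

>>> {"fn": "move_arm", "kwargs": {
  "increments": [
    {"grip": 0.45,"linear": [0,-0.05,0],"twist": 0},
    {"grip": 0.45,"linear": [0,-0.1,0],"twist": 0},
    {"grip": 0.45,"linear": [0,-0.2,0],"twist": 0},
    {"grip": 0.45,"linear": [0,-0.2,0],"twist": 0},
    {"grip": 0.45,"linear": [0,-0.2,0],"twist": 0}
  ]
}}

```text
clock: 21.5
eef_pos: [0.5056, 0.1422, 0.1671]
tool_rot: [-0.704, -0.019, -0.072, 0.707]
ft_force: [1.3, 0.7, -0.2]
grip_width: 0.0472
```

Run:
```python
from h import *
o=bot.get_obs();print(o['eef_pos'],o['ft_force'],o['grip_width'])
snap('wrist','wf');snap('scene','sf');snap('side','sdf')
cv2.imwrite('pics/fin.png',np.hstack([cv2.resize(cv2.imread(f'pics/{n}.png'),(400,300)) for n in('wf','sf')]))
for n in('wf','sf','sdf'):print(n);plates(n)
```

```text
[0.50558362 0.14223464 0.1671008 ] [ 1.31363895  0.74495196 -0.24299959] 0.047191040401511807
wf
[422.  59.] 1622 ctr [437.5 253.2] size [188.   4.] yaw 86.6 zmax 0.022
[119. 155.] 1383 ctr [519.1  36. ] size [ 34. 193.] yaw -4.0 zmax 0.022
[532. 173.] 4488 ctr [535.9 345.3] size [130.  35.] yaw 1.1 zmax 0.023
[358. 173.] 4597 ctr [528.3 210.6] size [ 36. 131.] yaw -1.8 zmax 0.023
[273. 128.] 1469 ctr [478.7 145.9] size [32. 32.] yaw -3.4 zmax 0.023
[443. 179.] 4565 ctr [538.7 277. ] size [ 35. 131.] yaw -5.4 zmax 0.023
[176. 181.] 2312 ctr [520.9  66. ] size [59. 47.] yaw 24.6 zmax 0.037
[275. 210.] 2690 ctr [544.8 142.2] size [36. 96.] yaw -3.5 zmax 0.024
[467. 284.] 538 ctr [630.1 309.9] size [162.  10.] yaw 89.0 zmax 0.022
[275. 287.] 356 ctr [619.8 135.9] size [101.   5.] yaw 86.7 zmax 0.022
[479. 317.] 527 ctr [668.5 320. ] size [32. 26.] yaw 1.8 zmax 0.027
sf
[315. 140.] 563 ctr [ 6.1 -4.8] size [179. 185.] yaw -0.2 zmax 0.016
[367. 194.] 423 ctr [351.  150.2] size [52. 74.] yaw -74.7 zmax 0.04
[144. 212.] 344 ctr [ 513.6 -352.6] size [ 33. 128.] yaw -3.5 zmax 0.024
[174. 213.
[... 418 characters left out ...]
.] 859 ctr [ 720.5 1473.5] size [468.  41.] yaw 0.9 zmax 0.04
[181. 154.] 384 ctr [536.6 338.3] size [ 46. 136.] yaw -5.5 zmax 0.026
[196. 166.] 396 ctr [537.  270.7] size [ 41. 139.] yaw -7.3 zmax 0.027
[206. 179.] 449 ctr [527.7 202.4] size [ 39. 143.] yaw -4.3 zmax 0.026
[220. 192.] 447 ctr [525.5 140.6] size [ 40. 133.] yaw -2.2 zmax 0.026
[238. 212.] 502 ctr [510.4  52.5] size [ 72. 173.] yaw -3.3 zmax 0.039
[152. 225.] 565 ctr [334.3 131.2] size [60. 82.] yaw -21.9 zmax 0.04
[ 48. 349.] 3223 ctr [22.9 -1.5] size [195. 147.] yaw 89.3 zmax 0.036
[336. 309.] 826 ctr [ 502.3 -285.6] size [138.  43.] yaw 0.8 zmax 0.026
[366. 330.] 945 ctr [ 511.7 -356. ] size [ 46. 137.] yaw -2.3 zmax 0.025
```

View pics/fin.png

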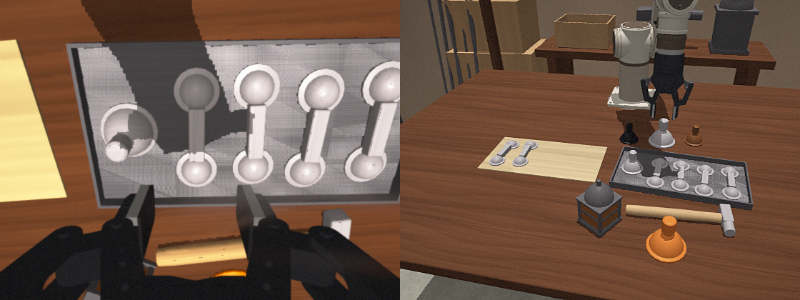

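View pics/sdf.png

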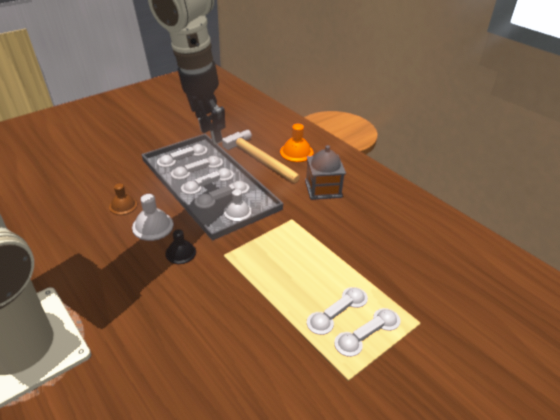

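```bash
python3 -c "
from h import *
bot.job_done();print(bot.get_obs()['clock'])"
```

```text
the job is handed in; nothing more can be done
the job is handed in; nothing more can be done
```

The tray now holds four castanet plates, and I handed the job in about 22 s into the 58 s allowed. The tray started with one plate and the round cap, so I moved three plates over from the board: its three nearest the tray.

**Last checks:**
- **Plates in the tray:** The wrist, scene and side pictures show four plates side by side, domes up, at y ≈ 0.14, 0.21, 0.28 and 0.35 m. Their tops measure 23–24 mm in the wrist view (22 mm expected), so each lies flat on the floor and none is piled.
- **Left alone:** The two spare plates and the hammer read within a few mm of where they started. The cap also still reads in its place in the wrist and scene views. The lantern looks unmoved in the pictures, but I did not measure it.
- **Robot:** The gripper was empty and clear, about 0.17 m above the bench.

**Disagreements:**
- **Camera spread:** The side camera put some tray plates up to about 8 mm off in y from the wrist view. The scene and side cameras cut short or merged a few outlines.
- **Grip width:** The gripper read about 16 mm on the 18 mm necks, though every grasp held.
- **Tool tilt:** The tool drifted to about 7.5° off vertical over the run, but this did not affect how the plates lie.

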